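Close the espresso boiler to its click-stop and switch it on

TASK

Close the boiler of the espresso machine: turn its black filler cap clockwise (seen from above) until it is screwed down fully and its torque limiter has clicked and slipped two or three times, no more. Then tip the red power lever all the way over, so that it leans away from the drip-tray side. Be gentle: squeeze the cap with no more than about 30 N, do not ram the lever into its stop or press hard on the machine, and leave the mug, the jar and the milk pot where they stand.

Things in the scene. Friction and masses are not known exactly. Their poses are not given: they have to be found in the camera images.
- machine: Fixed espresso machine: steel tower 150 x 150 mm, 160 mm high with a cup rail to 173 mm along three edges; origin under the tower's centre on the counter. Front (-x): drip tray, brew head and a black handle reaching 240 mm out. Left (+y): teal switch box 150 (x) by 80 (y) mm, 100 mm high, centred 115 mm from the tower's centre. The filler cap is in the middle of the tower's top.
- core: Brass flange under the cap: disc of 34 mm radius, 6 mm thick, on the tower's axis; origin at the centre of its underside. A white dot 30 mm out marks its +x. Turned clockwise by the cap it screws down 8 mm a turn against about 0.05 N m, to a firm stop an unknown 0.5 to 1.8 rad from the start. Fully down its origin is 166 mm above the counter. It stays where left.
- cap: Black cap on the flange: disc of 26 mm radius, 12 mm thick, with a grip bar on it 46 mm long (its x), 12 mm thick (its y), 26 mm high; +x end red. Origin: centre of the underside, 6 mm above the flange's; bar top 38 mm above that. A click clutch joins it to the flange: the flange turns along until its stop; then the cap jumps tooth by tooth, 30 degrees a click.
- cap_dot (a point): Red end of the grip bar: point on the disc's top 22 mm from the axis along the cap's +x. It is over the white dot before any click; n clicks leave it n x 30 degrees clockwise of the white dot. At the stop the torque rises to 0.15 to 0.24 N m, drops or reverses at the click, then rises again. Let go, the cap settles on the nearest whole click.
- cap_grip (a point): Middle of the grip bar: on the axis, 25 mm above the cap's origin. Pinch the bar across its 12 mm thickness from above here.
- power (a joint): Power lever angle in rad: 0 = off, leaning 0.5 rad to the machine's front (-x); 1.0 = fully on, leaning 0.5 rad to the back (+x), at a firm stop. It turns about the machine's y axis and stays where it is left; about 1.5 N at the ball moves it.
- power_tip (a point): Centre of the red ball of 13 mm radius at the end of the power lever. The pivot lies 50 mm from it, 122 mm above the counter, above the centre of the switch box (115 mm to the machine's +y side). The lever stands on a housing 70 x 50 mm, 25 mm high, on the switch box.
- mug: Blue mug, 76 mm wide, 85 mm high, with a handle; origin at the centre of its underside. Leave alone.
- jar: Amber glass jar with copper lid, 70 mm wide, 110 mm high; origin at the centre of its underside. Leave alone.
- milk_pot: Steel milk pot, 80 mm wide, 75 mm high; origin at the centre of its underside. Leave alone.

How it is judged:
By the outcome, as a careful person would: the job done as asked, in the order asked, and still so for the second after the job is handed in, with the robot touching nothing.
It also fails if it takes over 72 s, if anything falls off the work surface, if the arm or the gripper's body presses on something with over 40 N, if the wrist force passes 120 N, or if a joint passes its speed limit or range.

ROBOT

A 6-joint arm with a two-finger parallel gripper is mounted at the origin on the work surface. World frame = base frame: x ahead of the robot, y to its left, z up, the work surface at z = 0. Lengths are in m, angles in degrees, forces in N, time in s.
With the tool pointing down it reaches from about 0.375 to 0.9 m from the base axis. Payload 3.1 kg.
Tool frame: the origin (TCP) lies between the finger pads; the fingertips stand 11 mm ahead of it and the grasp point (between the pads) lies 8 mm behind it; z points along the fingers, y is the line along which they close (so a half turn about z gives the same grasp; the last joint's range is limited). The gripper opens to 87 mm and grips with 3 to 60 N. Pads are 19 mm wide; open, the fingers measure 117 mm over their backs; the gripper's body (75 mm by 190 mm) begins 51 mm behind the grasp point.
Start: joints at [66.377, 30.224, 82.088, -0, 67.689, -10.227], TCP at [0.145, 0.608, 0.213] pointing down, gripper open.
Joint ranges: [-176.69, 176.69], [-43.24, 126.21], [12.49, 139.97], [-82, 262], [0, 151.66], [-163.58, 163.58]. Speed limits (degrees/s): [159.86, 159.86, 180, 180, 180, 180].

INTERFACE

Orientations are given as a 3x3 rotation matrix whose columns are the frame's x, y, z axes.
In Python, from rig import bot gives the robot as it stands.
- The arm moves only by the tool apply_moves, never from a script. Its argument "steps" is a list that holds one entry, the list of rows, each a list of 7 numbers: the shift along the tool's x, y, z in cm, then the turn, a rotation vector about the tool's x, y, z in degrees, then the gripper command: -1 is shut, 1 is fully open, values between are in proportion. In form: [[[dx, dy, dz, rx, ry, rz, jaw], ...]]. A call has 1 to 20 rows; each row is the pose to reach, as a shift and turn from the pose commanded when the call began, along the tool's axes at that moment; what a row does not reach only later rows make up. A row lasts 1/8 s, in which the tool goes at most 62.5 mm and 10.7 degrees, less where a joint would pass 70% of its speed; a pose out of reach is approached as far as the arm can. A call with a gripper value outside its range is refused whole. The fingers move at their own pace and stop on an object; the grip force is fixed at half the most. Time passes only in rows, so rows that repeat a pose let the fingers close. It gives the time, the measured TCP pose, the force, the opening and the grip force at its end, in the units of the state.
- bot.read_state(): the state, without advancing time (a new reading comes with each control period).
- bot.capture(name): name is "scene" or "top" or "wrist"; returns the picture (420x560x3 uint8, blue, green, red); there is no depth.
- bot.camera_model(name): a dict with "intrinsics" (3x3 intrinsics, pixels), "R" (3x3) and "t" (3): a world point X has camera coordinates R X + t. Camera axes: x right, y down, z forward; pixel columns grow to the right and rows downward; lengths in m; the calibration is good to about 2 mm. A picture is of the moment at which its call begins: read the wrist's pose just before it. camera_model takes no time and is no camera call; for the wrist camera it gives the pose at the moment of the call.
- bot.hand_in(): hands the job in; it is judged then, once.
The state is a dict: "time_s": time; "joint_positions": joint angles; "qvel": joint speeds; "tau": joint torques, N m; "position": TCP position; "tcp_rot": TCP orientation; "force": force on the tool from outside, world axes, zero at the start; "moment": the same for the moment, N m; "opening": opening from 0.0 (shut) to 1.0 (fully open); "grasp_force": force on a finger pad.
Only numpy, scipy, OpenCV 4.12 (cv2) and the standard library are available. Lean on these libraries where they do the work, as an engineer would, in place of code of your own. Each camera call takes 0.05 s, during which the arm holds its last target. There are 200 camera calls.

## Working session

There is one attempt and no reset: what is moved stays moved. The work goes in short steps, Python scripts to look and compute and a tool call to move; the robot and the scene stay as the last step left them, time stands still between calls to the robot, and variables do not carry over. Pictures are saved under pics/ and viewed, at most 10 in all, crops included, and the job is handed in when it is done.

Besides the shell and the picture viewer there is one more tool, called by a JSON object that holds its "method" and its "body", one argument or row to a line. apply_moves: Moves the arm, as the interface text tells. Its arguments: {"type":"object","properties":{"steps":{"type":"array","items":{"type":"array","items":{"type":"array","items":{"type":"number"}}}}},"required":["steps"]}

```bash
mkdir -p pics; ls
python3 - <<'E'
from rig import bot
import cv2,numpy as np
s=bot.read_state()
for k in s: print(k,np.round(s[k],3).tolist())
a=bot.capture("scene");b=bot.capture("top")
cv2.imwrite("pics/scene.png",a);cv2.imwrite("pics/top.png",b)
for n in("scene","top"):
  c=bot.camera_model(n);print(n,{k:np.round(c[k],4).tolist() for k in c})
E
```

```text
pics
time_s 0.0
joint_positions [66.376, 30.28, 82.156, 0.001, 67.689, -10.228]
qvel [-0.04, -0.033, 0.044, -0.019, 0.003, -0.058]
tau [0.001, -44.005, -17.659, 0.063, 0.058, -0.0]
position [0.144, 0.607, 0.212]
tcp_rot [[-0.973, 0.232, -0.001], [0.232, 0.973, -0.002], [0.0, -0.002, -1.0]]
force [-0.302, -0.468, -0.468]
moment [0.009, -0.048, 0.02]
grasp_force 0.0
opening 1.0
scene {'intrinsics': [[473.3837, 0.0, 280.2926], [0.0, 473.3837, 210.5624], [0.0, 0.0, 1.0]], 'R': [[0.3651, 0.9309, 0.0096], [0.7823, -0.3012, -0.5452], [-0.5046, 0.2065, -0.8383]], 't': [-0.1979, -0.3778, 1.2849]}
top {'intrinsics': [[380.4581, 0.0, 282.6422], [0.0, 380.4581, 208.9035], [0.0, 0.0, 1.0]], 'R': [[-0.0253, -0.9997, 0.0044], [-0.9878, 0.0243, -0.1536], [0.1535, -0.0082, -0.9881]], 't': [0.0035, 0.5723, 0.9415]}
```

View pics/scene.png

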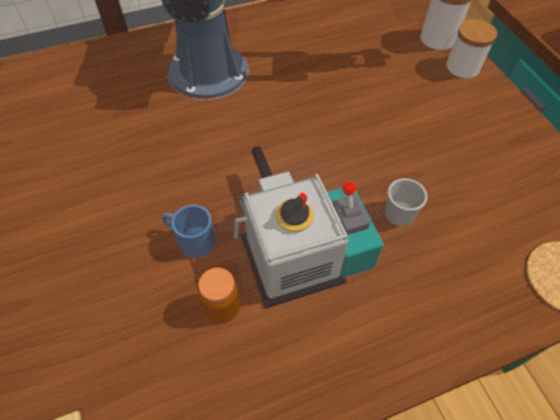

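View pics/top.png

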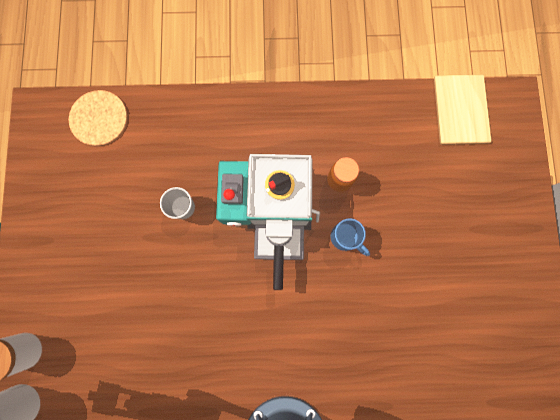

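The scene picture shows the tower with the cap near (295,212), its red end up-right at (303,198), and the lever ball at (349,188). The top picture has the cap at (280,184) and the ball at (229,195). The pot is left of the machine; the jar and mug are right of it.

Run:
```python
import cv2,numpy as np
a=cv2.imread("pics/scene.png");b=cv2.imread("pics/top.png")
A=cv2.resize(a[165:265,235:385],None,fx=4,fy=4,interpolation=cv2.INTER_CUBIC)
B=cv2.resize(b[145:245,205:330],None,fx=6,fy=6,interpolation=cv2.INTER_CUBIC)
cv2.imwrite("pics/sc.png",A);cv2.imwrite("pics/tc.png",B)
```

```text
(no output)
```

View pics/sc.png

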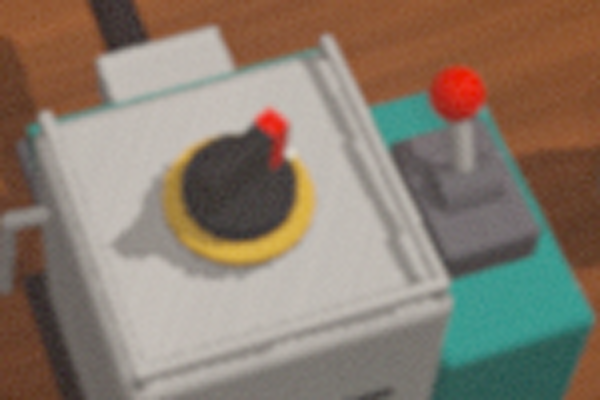

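View pics/tc.png

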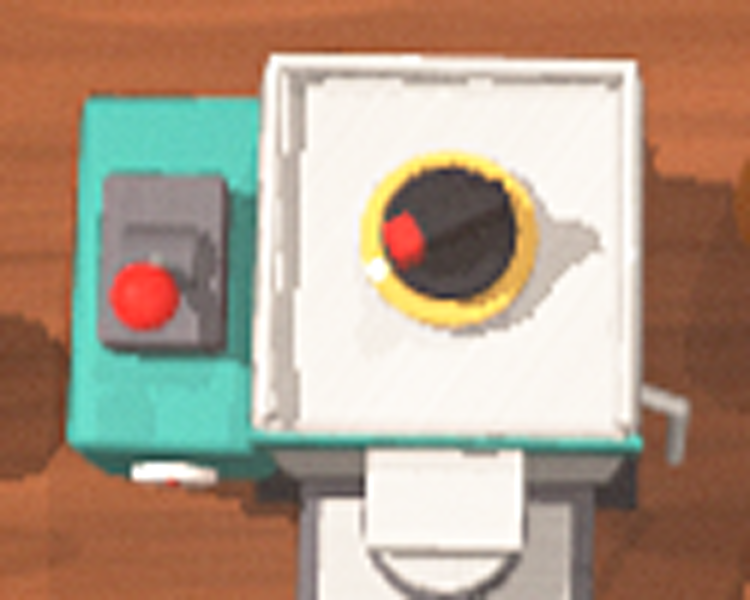

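The crops show the brass disc's centre at (452,240) in the top crop and (240,200) in the scene crop. The white dot is at (376,268) and (290,153), and the ball at (145,296) and (458,93).

```bash
cat > h.py <<'E'
from rig import bot
import cv2,numpy as np
def ray(n,uv,c=None):
    c=c or bot.camera_model(n);K,R,t=[np.array(c[k]) for k in("intrinsics","R","t")]
    d=R.T@np.linalg.solve(K,[uv[0],uv[1],1]);return -R.T@t,d/np.linalg.norm(d)
def tri(rs):
    A=sum(np.eye(3)-np.outer(d,d) for o,d in rs);b=sum((np.eye(3)-np.outer(d,d))@o for o,d in rs)
    return np.linalg.solve(A,b)
def atz(r,z): o,d=r;return o+d*(z-o[2])/d[2]
def T(u,v):return ray("top",((u+.5)/6-.5+205,(v+.5)/6-.5+145))
def S(u,v):return ray("scene",((u+.5)/4-.5+235,(v+.5)/4-.5+165))
E
python3 - <<'E'
from h import *
for n,a,b in(("flange",(452,240),(240,200)),("dot",(376,268),(290,153)),("ball",(145,296),(458,93))):print(n,tri([T(*a),S(*b)]).round(4))
f=[atz(T(*p),.176) for p in((452,240),(376,268))];print(f, np.degrees(np.arctan2(*(f[1]-f[0])[1::-1])))
print(atz(S(240,200),.176),atz(S(290,153),.176))
P=[atz(T(*p),.173)[:2].round(4) for p in((272,57),(637,62),(637,440),(253,435))]
for p in P: print(p)
print(np.mean(P,0))
for i in range(3): d=P[i+1]-P[i];print(np.degrees(np.arctan2(d[1],d[0])),np.hypot(*d))
P=[atz(S(*p),.173)[:2].round(4) for p in((45,115),(328,40),(448,290),(138,380))]
for p in P: print(p)
print(np.mean(P,0))
for i in range(3): d=P[i+1]-P[i];print(np.degrees(np.arctan2(d[1],d[0])),np.hypot(*d))
E
```

```text
flange [ 0.6095 -0.0031  0.1701]
dot [0.5981 0.0255 0.176 ]
ball [0.5909 0.1132 0.1685]
[array([ 0.60756754, -0.0049077 ,  0.176     ]), array([0.5974942 , 0.02394438, 0.176     ])] 109.24601663789525
[ 0.61348036 -0.00295578  0.176     ] [0.59855899 0.02719796 0.176     ]
[0.6816 0.0623]
[ 0.6762 -0.0775]
[ 0.5302 -0.0721]
[0.5357 0.0711]
[ 0.605925 -0.00405 ]
-92.21204200204834 0.1399042529732388
177.88180656627438 0.14609982888422562
87.80047506908991 0.1433055825849084
[ 0.538 -0.067]
[0.5449 0.0696]
[0.6857 0.0633]
[ 0.6782 -0.075 ]
[ 0.6117   -0.002275]
87.10830780308528 0.13677415691569808
-2.561951778897097 0.140940874128125
-93.10410583683124 0.13850321295912232
```

{"method": "apply_moves", "body": {
  "steps": [
    [[0,0,-6,0,0,0,1],[-59.4,-48.6,-8.8,0,0,55.6,1],[-59.4,-48.6,-8.8,0,0,55.6,1],[-59.4,-48.6,-8.8,0,0,55.6,1],[-59.4,-48.6,-8.8,0,0,55.6,1],[-59.4,-48.6,-8.8,0,0,55.6,1],[-59.4,-48.6,-8.8,0,0,55.6,1],[-59.4,-48.6,-8.8,0,0,55.6,1],[-59.4,-48.6,-8.8,0,0,55.6,1],[-59.4,-48.6,-8.8,0,0,55.6,1],[-59.4,-48.6,-8.8,0,0,55.6,1],[-59.4,-48.6,-8.8,0,0,55.6,1],[-59.4,-48.6,-8.8,0,0,55.6,1],[-59.4,-48.6,-8.8,0,0,55.6,1],[-59.4,-48.6,-8.8,0,0,55.6,1],[-59.4,-48.6,-8.8,0,0,55.6,1],[-59.4,-48.6,-8.8,0,0,55.6,1]]
  ]
}}

```text
time_s: 2.22
position: [0.6089, -0.0006, 0.3011]
tcp_rot: [[-0.36, 0.933, -0.001], [0.933, 0.36, 0.0], [0.001, -0.0, -1.0]]
force: [0.2, 1.4, -0.1]
opening: 1.0
grasp_force: 0.0
```

Run:
```python
from h import *
s=bot.read_state()
for k in("time_s","joint_positions","position","tcp_rot"): print(k,np.round(s[k],4).tolist())
c=bot.camera_model("wrist");print({k:np.round(c[k],4).tolist() for k in c})
import json;json.dump({k:np.array(c[k]).tolist() for k in c},open("w1.json","w"))
cv2.imwrite("pics/w1.png",bot.capture("wrist"))
```

```text
time_s 2.225
joint_positions [-10.5704, 24.1303, 78.1241, 0.0162, 77.7864, -31.7014]
position [0.6089, -0.0006, 0.3011]
tcp_rot [[-0.3604, 0.9328, -0.0006], [0.9328, 0.3604, 0.0004], [0.0006, -0.0005, -1.0]]
{'intrinsics': [[321.8165, 0.0, 279.8791], [0.0, 321.8165, 206.5345], [0.0, 0.0, 1.0]], 'R': [[0.9328, 0.3605, -0.0002], [0.3456, -0.894, 0.2852], [0.1027, -0.2661, -0.9585]], 't': [-0.5682, -0.2702, 0.4129]}
```

View pics/w1.png

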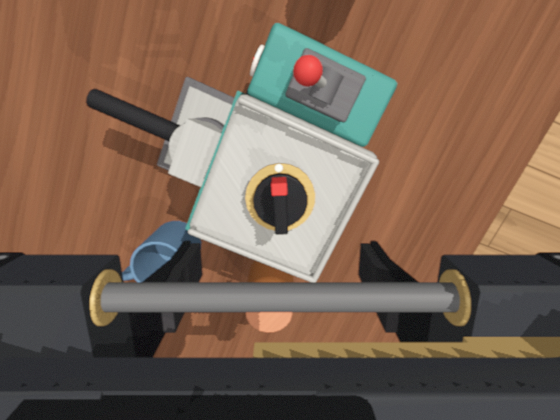

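The wrist view shows the bar lying almost along the image column: red end at (279,187), far end at (282,230), white dot at (279,168), and flange centre at about (280,196). The ball is at (308,70).

Run:
```python
from h import *
import json;c=json.load(open("w1.json"))
im=cv2.imread("pics/w1.png")
# brass ellipse fit
h=cv2.cvtColor(im,cv2.COLOR_BGR2HSV);m=cv2.inRange(h,(15,110,90),(35,255,255));m[:150]=0;m[235:]=0;m[:,:240]=0;m[:,320:]=0
p=cv2.convexHull(cv2.findNonZero(m));e=cv2.fitEllipse(p);print(e)
f=atz(ray(0,e[0],c),.1735);d=atz(ray(0,(279,168),c),.1735);print(f,d,np.hypot(*(d-f)[:2]))
print("dot az",np.degrees(np.arctan2(*(d-f)[1::-1])))
r,b=atz(ray(0,(279,181),c),.211),atz(ray(0,(282,233),c),.211);print(r,b,(r+b)/2,np.hypot(*(r-b)[:2]))
r=atz(ray(0,(279,187),c),.211);print("bar az",np.degrees(np.arctan2(*(r-b)[1::-1])))
q=np.float32(im[155:245,235:325]);cv2.imwrite("pics/w1c.png",cv2.resize(im[155:245,235:325],None,fx=6,fy=6,interpolation=cv2.INTER_CUBIC))
rd=cv2.inRange(h,(0,170,120),(6,255,255))|cv2.inRange(h,(174,170,120),(180,255,255));rd[:150]=0;rd[250:]=0
print(cv2.moments(rd,True)['m10']/cv2.countNonZero(rd),cv2.moments(rd,True)['m01']/cv2.countNonZero(rd),cv2.boundingRect(rd))
```

```text
((279.764892578125, 196.8644256591797), (65.78935241699219, 66.53545379638672), 63.31940841674805)
[ 0.6094603  -0.00085809  0.1735    ] [0.59871513 0.0249637  0.1735    ] 0.027968266646531684
dot az 112.59357458110398
[0.60040245 0.02088089 0.211     ] [ 0.61942253 -0.02119201  0.211     ] [ 6.09912491e-01 -1.55557096e-04  2.11000000e-01] 0.046172419253128205
bar az 114.72823220375773
277.24590163934425 183.34426229508196 (271, 177, 16, 19)
```

View pics/w1c.png

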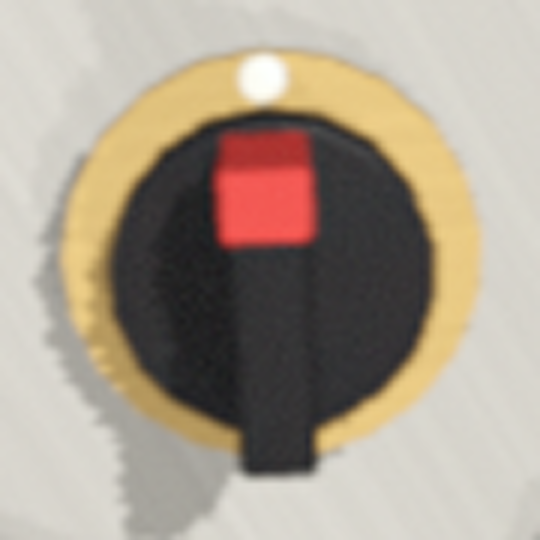

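{"method": "apply_moves", "body": {
  "steps": [
    [[0,0.05,3,0,0,-2,1],[0,0.05,6,0,0,-2,0.5],[0,0.05,8,0,0,-2,0],[0,0.05,9,0,0,-2,0],[0,0.05,10,0,0,-2,-0.3],[0,0.05,10,0,0,-2,-0.5],[0,0.05,10,0,0,-2,-0.6],[0,0.05,10,0,0,-2,-0.7],[0,0.05,10,0,0,-2,-0.75],[0,0.05,10,0,0,-2,-0.8],[0,0.05,10,0,0,-2,-0.8],[0,0.05,10,0,0,-2,-0.8]]
  ]
}}

```text
time_s: 3.78
position: [0.6114, -0.0022, 0.2019]
tcp_rot: [[-0.391, 0.92, 0.002], [0.921, 0.391, -0.0], [-0.001, 0.002, -1.0]]
force: [0.2, 0.5, 4.7]
opening: 0.103
grasp_force: 2.5
```

```bash
cat > r.py <<'E'
from rig import bot
import numpy as np
s=bot.read_state()
for k in("time_s","joint_positions","position","tcp_rot","force","moment","opening","grasp_force","tau"): print(k,np.round(s[k],4).tolist())
R=np.array(s["tcp_rot"]);print("az_y",np.degrees(np.arctan2(R[1,1],R[0,1])))
E
python3 r.py
```

```text
time_s 3.775
joint_positions [-10.6753, 29.8079, 84.9041, 0.0266, 65.1481, -33.6871]
position [0.6114, -0.0022, 0.2019]
tcp_rot [[-0.3907, 0.9205, 0.0025], [0.9205, 0.3907, -0.0], [-0.001, 0.0023, -1.0]]
force [0.222, 0.5164, 4.745]
moment [0.0293, 0.0306, 0.0004]
opening 0.1031
grasp_force 2.5163
tau [-0.362, -40.038, -15.6288, -0.0987, -0.0093, -0.006]
az_y 23.000663410237905
```

Run:
```python
from h import *
cv2.imwrite("pics/w2.png",cv2.resize(bot.capture("wrist")[120:330,160:400],None,fx=2.8,fy=2.8,interpolation=cv2.INTER_CUBIC))
```

```text
(no output)
```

View pics/w2.png

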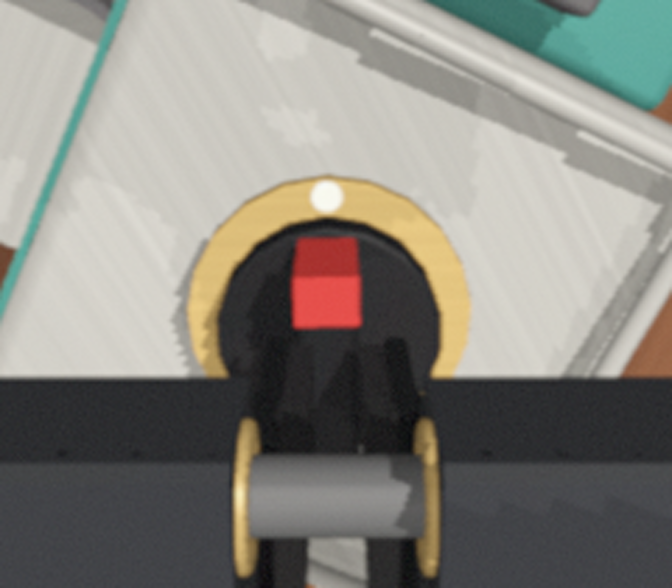

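The fingers straddle the bar, and the red end and the white dot are still aligned (326,300 and 326,197 in the crop). I'll lift 1 mm and squeeze.

{"method": "apply_moves", "body": {
  "steps": [
    [[0,0,-0.1,0,0,0,-0.8],[0,0,-0.1,0,0,0,-0.9],[0,0,-0.1,0,0,0,-1],[0,0,-0.1,0,0,0,-1],[0,0,-0.1,0,0,0,-1]]
  ]
}}

```text
time_s: 4.45
position: [0.6106, -0.0022, 0.202]
tcp_rot: [[-0.391, 0.92, 0.0], [0.92, 0.391, -0.0], [-0.0, 0.0, -1.0]]
force: [-0.6, -0.1, 3.8]
opening: 0.007
grasp_force: 1.9
```

```bash
python3 r.py
```

```text
time_s 4.45
joint_positions [-10.6854, 29.796, 84.9114, 0.0029, 65.27, -33.6901]
position [0.6106, -0.0022, 0.202]
tcp_rot [[-0.3908, 0.9205, 0.0004], [0.9205, 0.3908, -0.0], [-0.0002, 0.0004, -1.0]]
force [-0.6046, -0.0897, 3.8446]
moment [-0.1134, 0.056, 0.0049]
opening 0.0074
grasp_force 1.8885
tau [0.0992, -40.7638, -15.9309, 0.0906, 0.0543, -0.0001]
az_y 23.003501916532137
```

Run:
```python
from h import *
w=bot.capture("wrist")[150:300,190:365];s=bot.capture("scene")[150:250,240:357]
f=lambda i:cv2.resize(i,(400,340),interpolation=cv2.INTER_CUBIC)
cv2.imwrite("pics/m3.png",np.hstack([f(w),f(s)]))
```

```text
(no output)
```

View pics/m3.png

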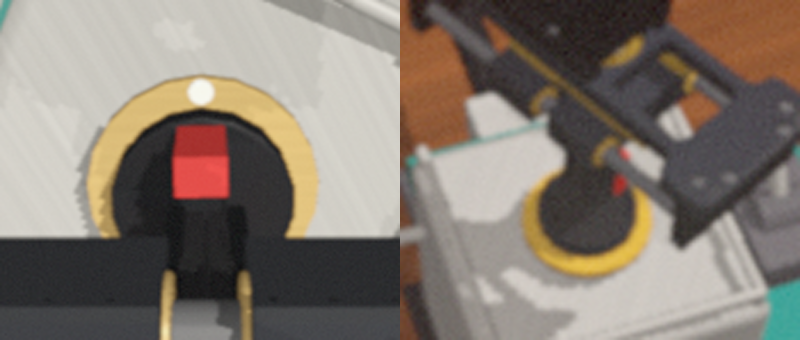

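Run:
```python
from h import *
import json;c=json.load(open("w1.json"))
s=bot.read_state()
def pj(c,X):
    K,R,t=[np.array(c[k]) for k in("intrinsics","R","t")];x=K@(R@X+t);return (x[:2]/x[2]).round(1)
R1=np.array([[-0.3604,0.9328,-0.0006],[0.9328,0.3604,0.0004],[0.0006,-0.0005,-1]]);p1=np.array([.6089,-.0006,.3011])
for dz in(.011,0,-.008,-.02):print("w1 pads",dz,[pj(c,p1+R1@[dx,y,dz]) for y in(-.0435,.0435) for dx in (-.0095,.0095)])
c=bot.camera_model("wrist");R=np.array(s["tcp_rot"]);p=np.array(s["position"])
for dz in(.011,0,-.008):
  u=[pj(c,p+R@[dx,y,dz]) for y in(-.006,.006) for dx in(-.0095,.0095)];print("now full",u,"crop",[((a-[190,150])*[400/175,340/150]).round() for a in u])
cs=bot.camera_model("scene")
u=[pj(cs,p+R@[0,0,dz]) for dz in(.011,0,-.008)];print("scene crop",[((a-[240,150])*[400/117,3.4]+[400,0]).round() for a in u])
print(s["opening"],s["grasp_force"],s["force"])
```

```text
w1 pads 0.011 [array([209.1, 259. ]), array([207.1, 230.4]), array([348.9, 259. ]), array([350.8, 230.4])]
w1 pads 0 [array([205.1, 267.2]), array([202.9, 237.2]), array([352.7, 267.2]), array([354.9, 237.2])]
w1 pads -0.008 [array([202. , 273.8]), array([199.6, 242.7]), array([355.8, 273.8]), array([358.1, 242.7])]
w1 pads -0.02 [array([196.7, 284.8]), array([194. , 251.9]), array([360.9, 284.8]), array([363.6, 251.9])]
now full [array([269.3, 259. ]), array([269.1, 230.3]), array([288.6, 259. ]), array([288.9, 230.3])] crop [array([181., 247.]), array([181., 182.]), array([225., 247.]), array([226., 182.])]
now full [array([268.8, 267.2]), array([268.4, 237.2]), array([289.1, 267.2]), array([289.4, 237.2])] crop [array([180., 266.]), array([179., 198.]), array([227., 266.]), array([227., 198.])]
now full [array([268.3, 273.8]), array([267.9, 242.7]), array([289.5, 273.8]), array([289.8, 242.7])] crop [array([179., 281.]), array([178., 210.]), array([227., 281.]), array([228., 210.])]
scene crop [array([587., 199.]), array([588., 187.]), array([588., 178.])]
0.0018077373206042077 1.9211459364305483 [ 0.37693658 -1.02644436  4.19479103]
```

{"method": "apply_moves", "body": {
  "steps": [
    [[0,0,-0.3,0,0,0,-1],[0,0,-0.3,0,0,0,-0.5],[0,0,-0.3,0,0,0,-0.3],[0,0,-0.3,0,0,0,-0.3],[0,0,-0.3,0,0,0,-0.3]]
  ]
}}

```text
time_s: 5.18
position: [0.6104, -0.0022, 0.2048]
tcp_rot: [[-0.391, 0.92, -0.0], [0.92, 0.391, 0.0], [0.0, -0.0, -1.0]]
force: [0.1, 0.6, -0.0]
opening: 0.326
grasp_force: 0.0
```

Run:
```python
from h import *
s=bot.read_state();print(s["position"],s["force"],s["opening"],s["grasp_force"])
w=bot.capture("wrist");s=bot.capture("scene")
g=lambda i:np.uint8(255*(i/255.)**.5)
cv2.imwrite("pics/m4.png",np.hstack([cv2.resize(g(w[165:285,220:340]),(480,480),interpolation=3),cv2.resize(g(s[165:240,270:320]),(320,480),interpolation=3)]))
```

```text
[ 0.61039818 -0.00221637  0.20483983] [ 0.14313538  0.60403304 -0.02298156] 0.3259935475462321 0.0
```

View pics/m4.png

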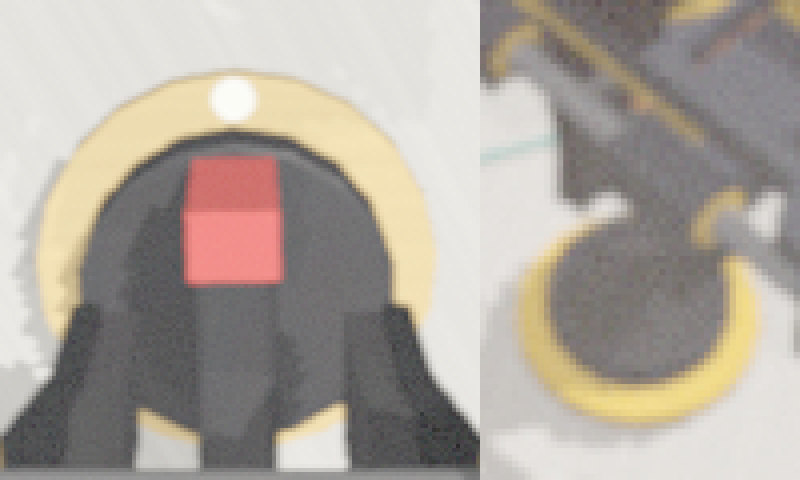

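The fingers straddle the bar: inner faces at columns 135 and 348, bar between 200 and 280. Earlier they had closed on top of the bar. I'll go lower with open jaws, watching the force.

{"method": "apply_moves", "body": {
  "steps": [
    [[0,0,0.4,0,0,0,-0.3],[0,0,0.8,0,0,0,-0.3],[0,0,0.8,0,0,0,-0.3]]
  ]
}}

```text
time_s: 5.65
position: [0.6101, -0.0022, 0.1963]
tcp_rot: [[-0.391, 0.92, -0.001], [0.92, 0.391, 0.0], [0.001, -0.001, -1.0]]
force: [0.2, 0.1, 0.4]
opening: 0.347
grasp_force: 0.0
```

{"method": "apply_moves", "body": {
  "steps": [
    [[0,0,0.3,0,0,0,-0.3],[0,0,0.6,0,0,0,-0.3],[0,0,0.6,0,0,0,-0.3]]
  ]
}}

```text
time_s: 6.02
position: [0.6102, -0.0022, 0.1906]
tcp_rot: [[-0.391, 0.92, -0.001], [0.92, 0.391, 0.0], [0.0, -0.001, -1.0]]
force: [-0.6, 0.1, -0.3]
opening: 0.348
grasp_force: 0.0
```

{"method": "apply_moves", "body": {
  "steps": [
    [[0,0,0,0,0,0,-0.5],[0,0,0,0,0,0,-0.6],[0,0,0,0,0,0,-0.7],[0,0,0,0,0,0,-0.75],[0,0,0,0,0,0,-0.8],[0,0,0,0,0,0,-0.8]]
  ]
}}

```text
time_s: 6.78
position: [0.6099, -0.0025, 0.191]
tcp_rot: [[-0.391, 0.92, -0.001], [0.92, 0.391, -0.0], [0.0, -0.001, -1.0]]
force: [-2.5, -1.2, 1.4]
opening: 0.139
grasp_force: 30.0
```

Gripped (12 mm, 30 N). Now I'll turn.

{"method": "apply_moves", "body": {
  "steps": [
    [[0,0,0.01,0,0,5,-0.8],[0,0,0.02,0,0,10,-0.8],[0,0,0.03,0,0,15,-0.8],[0,0,0.04,0,0,20,-0.8],[0,0,0.05,0,0,24,-0.8]]
  ]
}}

```text
time_s: 7.4
position: [0.61, -0.0024, 0.1905]
tcp_rot: [[0.02, 1.0, -0.001], [1.0, -0.02, -0.0], [-0.0, -0.001, -1.0]]
force: [-1.5, -0.9, 2.9]
opening: 0.136
grasp_force: 30.0
```

```bash
python3 r.py
```

```text
time_s 7.4
joint_positions [-10.6963, 30.5464, 85.608, -0.0366, 63.9029, -9.5573]
position [0.61, -0.0024, 0.1905]
tcp_rot [[0.0196, 0.9998, -0.0011], [0.9998, -0.0196, -0.0004], [-0.0004, -0.0011, -1.0]]
force [-1.5116, -0.9273, 2.9451]
moment [-0.3302, 0.4829, 0.0126]
opening 0.1356
grasp_force 29.9696
tau [0.6909, -42.4113, -17.3637, 0.527, -0.5719, -0.3012]
az_y -1.1229273650547418
```

```bash
cat > d.py <<'E'
from h import *
s=bot.read_state();c=bot.camera_model("wrist");im=bot.capture("wrist")
K,Rc,t=[np.array(c[k]) for k in("intrinsics","R","t")]
R=np.array(s["tcp_rot"]);az=np.degrees(np.arctan2(R[1,1],R[0,1]))
sat=cv2.cvtColor(im,cv2.COLOR_BGR2HSV)[:,:,1].astype(np.float32)
a=az+90+np.arange(-110,111,2.);  # world azimuth; tool red direction = az_y+90
pr=[]
for r in(.029,.030,.031):
    X=np.c_[.6095+r*np.cos(np.radians(a)),-.0009+r*np.sin(np.radians(a)),np.full(len(a),.1735)]
    x=(K@(Rc@X.T+t[:,None]));pr.append(cv2.remap(sat,np.float32(x[0]/x[2]),np.float32(x[1]/x[2]),1)[:,0])
p=np.mean(pr,0);i=np.where(p<p.min()+25)[0]
print("t %.2f az_y %.1f j6 %.1f Mz %.3f tau6 %.3f Fz %.1f grip %.0f z %.4f"%(s["time_s"],az,s["joint_positions"][5],s["moment"][2],s["tau"][5],s["force"][2],s["grasp_force"],s["position"][2]))
print("low-sat rel angles",(a[i]-az-90).tolist(),p[i].round().tolist(), "ring",np.round(p[::5]).astype(int).tolist())
E
python3 d.py
```

```text
t 7.40 az_y -1.1 j6 -9.6 Mz 0.013 tau6 -0.301 Fz 2.9 grip 30 z 0.1905
low-sat rel angles [-4.0, -2.0, 0.0, 2.0, 4.0] [13.0, 10.0, 10.0, 10.0, 12.0] ring [108, 113, 113, 114, 114, 113, 115, 113, 115, 114, 114, 10, 114, 114, 114, 114, 114, 114, 113, 113, 114, 114, 112]
```

{"method": "apply_moves", "body": {
  "steps": [
    [[0,0,0.01,0,0,5,-0.8],[0,0,0.02,0,0,10,-0.8],[0,0,0.03,0,0,15,-0.8],[0,0,0.04,0,0,20,-0.8],[0,0,0.05,0,0,25,-0.8]]
  ]
}}

```text
time_s: 8.07
position: [0.6101, -0.0024, 0.1899]
tcp_rot: [[0.44, 0.898, -0.001], [0.898, -0.44, -0.0], [-0.001, -0.001, -1.0]]
force: [-1.6, -1.1, 0.7]
opening: 0.132
grasp_force: 30.0
```

```bash
python3 d.py
```

```text
t 8.07 az_y -26.1 j6 15.4 Mz 0.039 tau6 -0.412 Fz 0.7 grip 30 z 0.1899
low-sat rel angles [-6.0, -4.0, -2.0, 0.0, 2.0, 4.0] [18.0, 10.0, 10.0, 10.0, 10.0, 14.0] ring [57, 111, 111, 111, 111, 111, 115, 113, 114, 114, 112, 10, 113, 113, 114, 112, 113, 113, 114, 113, 113, 112, 78]
```

{"method": "apply_moves", "body": {
  "steps": [
    [[0,0,0.01,0,0,5,-0.8],[0,0,0.02,0,0,10,-0.8],[0,0,0.03,0,0,15,-0.8],[0,0,0.04,0,0,20,-0.8]]
  ]
}}

```text
time_s: 8.62
position: [0.6102, -0.0025, 0.1895]
tcp_rot: [[0.719, 0.695, -0.001], [0.695, -0.719, -0.001], [-0.001, -0.0, -1.0]]
force: [-2.0, -1.6, 2.0]
opening: 0.134
grasp_force: 30.0
```

```bash
python3 d.py
```

```text
t 8.62 az_y -46.0 j6 35.3 Mz 0.167 tau6 -0.270 Fz 2.0 grip 30 z 0.1895
low-sat rel angles [-110.0, -2.0, 0.0, 2.0, 4.0, 6.0, 8.0] [22.0, 5.0, 4.0, 4.0, 4.0, 4.0, 13.0] ring [22, 120, 115, 113, 113, 111, 111, 111, 111, 112, 111, 4, 83, 110, 111, 111, 111, 113, 113, 110, 112, 108, 34]
```

The flange has reached its stop. Next comes click one.

{"method": "apply_moves", "body": {
  "steps": [
    [[0,0,0,0,0,5,-0.8],[0,0,0,0,0,10,-0.8],[0,0,0,0,0,15,-0.8],[0,0,0,0,0,20,-0.8],[0,0,0,0,0,26,-0.8]]
  ]
}}

```text
time_s: 9.3
position: [0.6102, -0.0026, 0.1896]
tcp_rot: [[0.951, 0.309, -0.001], [0.309, -0.951, -0.001], [-0.001, 0.0, -1.0]]
force: [-2.1, -2.3, 1.4]
opening: 0.135
grasp_force: 30.0
```

```bash
python3 d.py
```

```text
t 9.30 az_y -72.0 j6 61.3 Mz 0.071 tau6 -0.523 Fz 1.4 grip 30 z 0.1896
low-sat rel angles [-110.0, -108.0, 24.0, 26.0, 28.0, 30.0, 32.0, 34.0, 110.0] [20.0, 26.0, 4.0, 4.0, 4.0, 3.0, 4.0, 10.0, 23.0] ring [20, 123, 122, 122, 122, 117, 112, 109, 110, 110, 109, 110, 109, 100, 3, 109, 110, 110, 109, 110, 105, 107, 23]
```

One click (dot offset 30°). Now the second.

{"method": "apply_moves", "body": {
  "steps": [
    [[0,0,0,0,0,6,-0.8],[0,0,0,0,0,12,-0.8],[0,0,0,0,0,18,-0.8],[0,0,0,0,0,24,-0.8],[0,0,0,0,0,30,-0.8]]
  ]
}}

```text
time_s: 9.98
position: [0.6102, -0.0027, 0.1895]
tcp_rot: [[0.978, -0.207, -0.001], [-0.207, -0.978, -0.001], [-0.0, 0.001, -1.0]]
force: [-2.6, -2.3, 0.7]
opening: 0.132
grasp_force: 30.0
```

```bash
python3 d.py
```

```text
t 9.97 az_y -102.0 j6 91.3 Mz 0.077 tau6 -0.501 Fz 0.7 grip 30 z 0.1895
low-sat rel angles [-110.0, -108.0, 52.0, 54.0, 56.0, 58.0, 60.0, 62.0, 64.0, 108.0] [19.0, 25.0, 17.0, 2.0, 2.0, 2.0, 2.0, 2.0, 16.0, 24.0] ring [19, 122, 121, 122, 122, 122, 122, 122, 122, 122, 121, 121, 116, 118, 109, 109, 92, 2, 109, 108, 109, 104, 28]
```

Two clicks. I'll release and lift.

{"method": "apply_moves", "body": {
  "steps": [
    [[0,0,0,0,0,0,-0.6],[0,0,0,0,0,0,-0.4],[0,0,0,0,0,0,-0.2],[0,0,0,0,0,0,0],[0,0,-2,0,0,0,0],[0,0,-5,0,0,0,0],[0,0,-9,0,0,0,0],[0,0,-9,0,0,0,0]]
  ]
}}

```text
time_s: 11.02
position: [0.613, -0.0025, 0.2835]
tcp_rot: [[0.978, -0.207, 0.009], [-0.207, -0.978, -0.001], [0.009, -0.0, -1.0]]
force: [0.3, 1.0, 0.2]
opening: 0.499
grasp_force: 0.0
```

```bash
python3 d.py
python3 - <<'E'
from h import *
c=bot.camera_model("wrist");im=bot.capture("wrist")
h=cv2.cvtColor(im,cv2.COLOR_BGR2HSV);m=cv2.inRange(h,(0,150,100),(8,255,255))|cv2.inRange(h,(172,150,100),(180,255,255))
n,l,st,ce=cv2.connectedComponentsWithStats(m)
for i in range(1,n):
  if st[i,4]>60: p=atz(ray(0,ce[i],c),.208);print(st[i].tolist(),ce[i].round(1),p.round(4),np.degrees(np.arctan2(p[1]+.0009,p[0]-.6095)).round(1))
cs=bot.camera_model("scene")
r=[]
for nme in("scene","top"):
  q=bot.capture(nme);h=cv2.cvtColor(q,cv2.COLOR_BGR2HSV);m=cv2.inRange(h,(0,180,120),(4,255,255))|cv2.inRange(h,(176,180,120),(180,255,255))
  n,l,st,ce=cv2.connectedComponentsWithStats(m)
  for i in range(1,n):
    if st[i,4]>15 and 150<ce[i][1]<260: print(nme,st[i].tolist(),ce[i].round(1))
E
```

```text
t 11.03 az_y -102.0 j6 91.3 Mz -0.026 tau6 0.000 Fz 0.2 grip 0 z 0.2835
low-sat rel angles [52.0, 54.0, 56.0, 58.0, 60.0, 62.0] [21.0, 2.0, 0.0, 0.0, 0.0, 4.0] ring [122, 122, 122, 122, 122, 121, 122, 120, 115, 108, 108, 108, 108, 108, 109, 108, 71, 0, 107, 107, 107, 101, 104]
[272, 181, 18, 20, 340] [280.6 190.8] [ 0.6299 -0.0061  0.208 ] -14.2
[152, 232, 28, 23, 542] [165.9 243.5] [0.606  0.0953 0.208 ] 92.1
scene [343, 182, 13, 13, 120] [348.9 187.8]
scene [293, 208, 9, 7, 51] [297.1 211.1]
```

The cap's red end is at azimuth about −13° and the dot at about +45°, so exactly two clicks. Next is the lever: straddle the ball along x and push it with the front pad.

{"method": "apply_moves", "body": {
  "steps": [
    [[-3.7,-11.1,0,0,0,-100,0.4],[-3.7,-11.1,0,0,0,-100,0.4],[-3.7,-11.1,0,0,0,-100,0.4],[-3.7,-11.1,0,0,0,-100,0.4],[-3.7,-11.1,0,0,0,-100,0.4],[-3.7,-11.1,0,0,0,-100,0.4],[-3.7,-11.1,0,0,0,-100,0.4],[-3.7,-11.1,0,0,0,-100,0.4],[-3.7,-11.1,0,0,0,-100,0.4],[-3.7,-11.1,0,0,0,-100,0.4],[-3.7,-11.1,0,0,0,-100,0.4],[-3.7,-11.1,0,0,0,-100,0.4]]
  ]
}}

```text
time_s: 12.72
position: [0.597, 0.114, 0.2787]
tcp_rot: [[0.036, 0.999, -0.002], [0.999, -0.036, 0.0], [-0.0, -0.002, -1.0]]
force: [-0.4, 0.1, -0.6]
opening: 0.7
grasp_force: 0.0
```

```bash
cat > b.py <<'E'
from h import *
s=bot.read_state();R=np.array(s["tcp_rot"]);print(s["time_s"],np.round(s["position"],4),"az_y",np.degrees(np.arctan2(R[1,1],R[0,1])).round(1),s["opening"],"F",np.round(s["force"],2))
rs=[]
for nme in("wrist","scene","top"):
  c=bot.camera_model(nme);q=bot.capture(nme);h=cv2.cvtColor(q,cv2.COLOR_BGR2HSV);m=cv2.inRange(h,(0,180,110),(6,255,255))|cv2.inRange(h,(174,180,110),(180,255,255))
  n,l,st,ce=cv2.connectedComponentsWithStats(m)
  for i in range(1,n):
    if st[i,4]>25: print(nme,st[i].tolist(),ce[i].round(1),"at z.166",atz(ray(nme,ce[i],c),.166).round(4))
E
python3 b.py
```

```text
12.725 [0.597  0.114  0.2787] az_y -2.0 0.699822835039394 F [-0.4   0.13 -0.58]
wrist [314, 319, 11, 19, 135] [318.9 327.5] at z.166 [ 0.6327 -0.0238  0.166 ]
scene [343, 181, 14, 13, 136] [349.  187.2] at z.166 [0.5883 0.1161 0.166 ]
scene [294, 208, 8, 6, 35] [297.  210.9] at z.166 [0.6019 0.0068 0.166 ]
```

{"method": "apply_moves", "body": {
  "steps": [
    [[0,0,4,0,0,0,0.4],[0,0,8,0,0,0,0.4],[0,0,10,0,0,0,0.4],[0,0,11.5,0,0,0,0.4],[0,0,12.5,0,0,0,0.4],[0,0,12.5,0,0,0,0.4]]
  ]
}}

```text
time_s: 13.62
position: [0.5972, 0.114, 0.1543]
tcp_rot: [[0.035, 0.999, -0.001], [0.999, -0.035, -0.0], [-0.0, -0.001, -1.0]]
force: [0.6, -0.1, 0.8]
opening: 0.7
grasp_force: 0.0
```

```bash
python3 b.py
```

```text
13.625 [0.5972 0.114  0.1543] az_y -2.0 0.7002648043337183 F [ 0.61 -0.06  0.82]
scene [293, 207, 9, 14, 84] [297.1 213. ] at z.166 [0.6062 0.0052 0.166 ]
```

{"method": "apply_moves", "body": {
  "steps": [
    [[0,0.6,0,0,0,0,0.4],[0,1.2,0,0,0,0,0.4],[0,1.7,0,0,0,0,0.4],[0,2.2,0,0,0,0,0.4],[0,2.6,0,0,0,0,0.4]]
  ]
}}

```text
time_s: 14.4
position: [0.6239, 0.1131, 0.1545]
tcp_rot: [[0.035, 0.999, 0.001], [0.999, -0.035, -0.0], [0.0, 0.001, -1.0]]
force: [-1.6, -0.2, 1.0]
opening: 0.703
grasp_force: 1.1
```

{"method": "apply_moves", "body": {
  "steps": [
    [[0,0.5,0,0,0,0,0.4],[0,1.0,0,0,0,0,0.4],[0,1.4,0,0,0,0,0.4],[0,1.7,0,0,0,0,0.4],[0,2.0,0,0,0,0,0.4]]
  ]
}}

```text
time_s: 15.02
position: [0.6436, 0.1124, 0.1545]
tcp_rot: [[0.035, 0.999, 0.0], [0.999, -0.035, -0.0], [-0.0, 0.0, -1.0]]
force: [-0.9, -0.3, 0.7]
opening: 0.703
grasp_force: 0.7
```

{"method": "apply_moves", "body": {
  "steps": [
    [[0,0.2,0,0,0,0,0.4],[0,0.4,0,0,0,0,0.4],[0,0.6,0,0,0,0,0.4],[0,0.7,0,0,0,0,0.4]]
  ]
}}

```text
time_s: 15.52
position: [0.6503, 0.1121, 0.1544]
tcp_rot: [[0.035, 0.999, -0.0], [0.999, -0.035, -0.0], [-0.0, -0.0, -1.0]]
force: [-1.2, -0.4, -0.1]
opening: 0.701
grasp_force: 0.6
```

{"method": "apply_moves", "body": {
  "steps": [
    [[0,0.1,0,0,0,0,0.4],[0,0.2,0,0,0,0,0.4]]
  ]
}}

```text
time_s: 15.78
position: [0.652, 0.1121, 0.1542]
tcp_rot: [[0.035, 0.999, -0.001], [0.999, -0.035, -0.0], [-0.0, -0.001, -1.0]]
force: [-1.9, -0.4, -0.7]
opening: 0.699
grasp_force: 0.7
```

{"method": "apply_moves", "body": {
  "steps": [
    [[0,0.1,0,0,0,0,0.4],[0,0.2,0,0,0,0,0.4]]
  ]
}}

```text
time_s: 16.02
position: [0.6542, 0.1121, 0.1544]
tcp_rot: [[0.035, 0.999, -0.001], [0.999, -0.035, 0.0], [0.0, -0.001, -1.0]]
force: [-2.3, -1.2, -1.5]
opening: 0.703
grasp_force: 0.7
```

{"method": "apply_moves", "body": {
  "steps": [
    [[0,0.1,0,0,0,0,0.4]]
  ]
}}

```text
time_s: 16.15
position: [0.6553, 0.1121, 0.1544]
tcp_rot: [[0.035, 0.999, -0.0], [0.999, -0.035, 0.0], [0.0, -0.0, -1.0]]
force: [-0.5, -0.8, -0.2]
opening: 0.694
grasp_force: 0.7
```

{"method": "apply_moves", "body": {
  "steps": [
    [[0,0.1,0,0,0,0,0.4]]
  ]
}}

```text
time_s: 16.27
position: [0.6563, 0.1121, 0.1545]
tcp_rot: [[0.035, 0.999, -0.0], [0.999, -0.035, 0.0], [0.0, -0.0, -1.0]]
force: [-1.2, 1.1, -1.5]
opening: 0.698
grasp_force: 0.8
```

{"method": "apply_moves", "body": {
  "steps": [
    [[0,0.1,0,0,0,0,0.4]]
  ]
}}

```text
time_s: 16.4
position: [0.6567, 0.1121, 0.1544]
tcp_rot: [[0.035, 0.999, -0.002], [0.999, -0.035, 0.0], [0.0, -0.002, -1.0]]
force: [-3.5, -0.0, 0.2]
opening: 0.699
grasp_force: 1.7
```

{"method": "apply_moves", "body": {
  "steps": [
    [[0,0,0,0,0,0,0.4]]
  ]
}}

```text
time_s: 16.52
position: [0.6567, 0.1121, 0.1544]
tcp_rot: [[0.035, 0.999, -0.002], [0.999, -0.035, 0.0], [0.0, -0.002, -1.0]]
force: [-3.9, 0.2, 0.3]
opening: 0.701
grasp_force: 1.5
```

{"method": "apply_moves", "body": {
  "steps": [
    [[0,0.08,0,0,0,0,0.4],[0,0.08,0,0,0,0,0.4]]
  ]
}}

```text
time_s: 16.77
position: [0.6568, 0.1121, 0.1543]
tcp_rot: [[0.035, 0.999, -0.003], [0.999, -0.035, 0.0], [0.0, -0.003, -1.0]]
force: [-6.3, 0.7, 0.8]
opening: 0.708
grasp_force: 2.5
```

The position has stalled and the force is rising, so the lever is at its stop. I'll back off 12 mm, rise and look.

{"method": "apply_moves", "body": {
  "steps": [
    [[0,-0.3,0,0,0,0,0.4],[0,-0.8,0,0,0,0,0.4],[0,-1.2,0,0,0,0,0.4],[0,-1.2,0,0,0,0,0.4],[0,-1.2,-2,0,0,0,0.4],[0,-1.2,-6,0,0,0,0.4],[0,-1.2,-12,0,0,0,0.4],[-3,-8,-18,0,0,0,0.4],[-3,-20,-18,0,0,0,0.4],[-3,-20,-18,0,0,0,0.4],[-3,-20,-18,0,0,0,0.4]]
  ]
}}

```text
time_s: 18.15
position: [0.454, 0.0891, 0.3354]
tcp_rot: [[0.035, 0.999, 0.001], [0.999, -0.035, -0.0], [-0.0, 0.001, -1.0]]
force: [0.6, -0.9, -0.6]
opening: 0.702
grasp_force: 0.0
```

```bash
python3 b.py
python3 - <<'E'
from h import *
s=bot.capture("scene");t=bot.capture("top")
cv2.imwrite("pics/fin.png",np.hstack([cv2.resize(s[130:330,150:440],(400,276),interpolation=3),cv2.resize(t[140:270,155:375],(400,276),interpolation=3)]))
E
```

```text
18.15 [0.454  0.0891 0.3354] az_y -2.0 0.7017840658201508 F [ 0.63 -0.86 -0.57]
wrist [442, 156, 14, 15, 43] [445.4 164.3] at z.166 [0.6314 0.1073 0.166 ]
scene [354, 203, 14, 12, 140] [360.3 208.5] at z.166 [0.638  0.1144 0.166 ]
scene [293, 208, 9, 7, 48] [297. 211.] at z.166 [0.6021 0.0068 0.166 ]
top [225, 169, 10, 10, 80] [229.5 173.7] at z.166 [0.6382 0.1102 0.166 ]
```

View pics/fin.png

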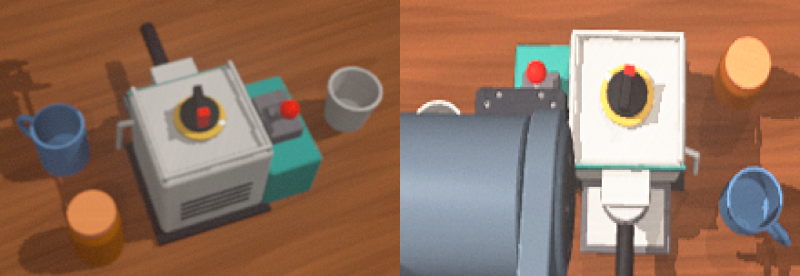

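The final view shows the ball moved to the back (x ≈ 0.638 m, from 0.590), a 48 mm shift as expected. The cap is turned and the mug, jar and pot are undisturbed.

```bash
python3 -c "
from rig import bot
print(bot.hand_in())"
```

```text
the job is handed in; nothing more can be done
None
```

The job is handed in: the cap is screwed down to its stop with two clicks, at a 30 N squeeze. The power lever is tipped fully back to its stop, with at most about 6 N read while pushing it. The mug, jar and pot were not touched.

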